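Poise the freshly dipped brush over the practice square

ROBOT

A 7-joint arm with a two-finger parallel gripper is mounted at the origin on the work surface. World frame = base frame: x ahead of the robot, y to its left, z up, the work surface at z = 0. Lengths are in m, angles in rad, forces in N, time in s.
With the tool pointing down it reaches from about 0.425 to 0.925 m from the base axis. Payload 6.8 kg.
Tool frame: the origin (TCP) lies at the very end of the fingers, on their centre line; the grasp point (between the pads) lies 19 mm behind it; z points along the fingers, y is the line along which they close (so a half turn about z gives the same grasp; the last joint's range is limited). The gripper opens to 85 mm and grips with 20 to 120 N. Pads are 22 mm wide; open, the fingers measure 114 mm over their backs; the gripper's body (76 mm by 85 mm) begins 54 mm behind the grasp point. The pads swing forward as they close: fully open they stand 13 mm farther back than shut.
Start: joints at [1.074, 0.477, 0.022, 1.555, -0.011, 1.109, -0.083], TCP at [0.256, -0.625, 0.231] pointing down, gripper open.
Joint ranges: [-2.96, 2.96], [-0.34, 2.1], [-1.41, 1.46], [0.24, 2.44], [-1.37, 4.51], [0.17, 1.92], [-2.96, 2.96]. Speed limits (rad/s): [2.39, 2.39, 3.14, 3.14, 3.14, 3.14, 3.14].

INTERFACE

Orientations are given as a unit quaternion [w, x, y, z].
In Python, from station import * gives the robot as it stands.
- The arm moves only by the tool jog_arm, never from a script. Its argument "moves" is one flat list of numbers, 7 for each row, row after row: the shift along the tool's x, y, z normalised to -1 to 1, where 1 is 20 mm, then the turn, a rotation vector about the tool's x, y, z normalised to -1 to 1, where 1 is 4 degrees, then the opening, from 0 (shut) to 1 (fully open). In form: [x, y, z, rx, ry, rz, claw, x, y, z, rx, ry, rz, claw, ...]. A call has exactly 8 rows; each row shifts and turns the commanded pose from where the row before left it, along the tool's axes as they then stand; what a row does not reach is not made up. A row lasts 1/12 s, in which the tool goes at most 41.7 mm and 7.16 degrees, less where a joint would pass 70% of its speed; a pose out of reach is approached as far as the arm can. A call with a number of a shift or a turn outside -1 to 1 is refused whole. A call with a gripper value outside its range is refused whole. The fingers move at their own pace and stop on an object; "grip_force" is the grip in N (left out, the last holds). Time passes only in rows, so rows that do not move let the fingers close, or fill a call up. It gives the time, the measured TCP pose, the force, the opening and the grip force at its end, in the units of the state.
- get_obs(): the state, without advancing time (a new reading comes with each control period).
- read_camera(name): name is "scene" or "top" or "wrist"; returns a dict with "color" (420x560x3 uint8, blue, green, red), "fx", "fy", "cx", "cy" (pixels), "k1" (the pictures are not rectified: a ray, as slopes to the right and down, at radius r is drawn at 1 + k1 r^2 times it, then the intrinsics apply), "rvec" (rotation vector, rad) and "tvec" (3), from world to camera coordinates, as OpenCV has them. Camera axes: x right, y down, z forward; pixel columns grow to the right and rows downward; lengths in m; the calibration is good to about 2 mm. A picture is of the moment at which its call begins. There is no depth.
- hand_in(): hands the job in; it is judged then, once.
The state is a dict: "t": time; "q": joint angles; "joint_vel": joint speeds; "joint_torque": joint torques, N m; "eef_pos": TCP position; "tool_rot": TCP orientation; "contact_force": force on the tool from outside, world axes, zero at the start; "torque": the same for the moment, N m; "gripper_width": opening from 0.0 (shut) to 1.0 (fully open); "grasp_force": force on a finger pad.
Only numpy, scipy, OpenCV 4.12 (cv2) and the standard library are available. Lean on these libraries where they do the work, as an engineer would, in place of code of your own. Each camera call takes 0.05 s, during which the arm holds its last target. There are 200 camera calls.

TASK

Take the tallest brush out of the wooden brush stand and dip its tip into the small straight-sided ink pot (not the wide bowl), down past half the pot's depth. Then carry it over the stack of long boxes to the practice sheet and stop with the brush upright and its tip hovering about 1 cm above the crossing at the centre of the ruled square, never touching the paper. Finish there still holding the brush motionless in the gripper, and leave everything else where it stands.

Things in the scene. Friction and masses are not known exactly. Their poses are not given: they have to be found in the camera images.
- brush: The tallest of three calligraphy brushes standing tip down in the stand: 185 mm long, 60 g, rigid, round (yaw is free). Origin at the tip, z axis from the tip up along the handle. Pale tuft from 0 to 45 mm (24 mm thick, 4 mm at the tip), black ferrule 45 to 74 mm (39 mm wide, its flat lower shoulder rests on the stand), dark handle 74 to 185 mm, 14 mm thick: grip it there.
- brush_top (a point): Centre of the upper end of the tall brush's handle, on its axis, 185 mm from the tip and 210 mm above the table at the start. The short brushes end 60 mm lower.
- stand: Fixed wooden block, 200 x 70 x 70 mm (x, y, z), origin at the centre of its underside, three upright 30 mm holes on its x axis at -62, 0 and +62 mm. A brush hangs in each, ferrule on the block's top, tuft 45 mm down the hole (tip 25 mm above the table), 3 mm play all round: lift it straight up over 50 mm first. Any brush may be in any hole.
- ink_pot: Small straight-sided open white ceramic pot, loose, 350 g, 72 mm outer diameter, 58 mm tall, wall 5 mm, floor 6 mm thick. Origin at the centre of its underside, z up.
- ink_pot_rim (a point): Centre of the ink pot's mouth, 58 mm above the table.
- wash_bowl: Wide low white ceramic bowl, loose, 110 mm diameter, 45 mm tall, origin at the centre of its underside. Not to be used. It may stand where the ink pot stood at another start.
- boxes: Stack of three long brush boxes, loose as one piece, 280 x 66 x 84 mm (x, y, z), origin at the centre of its underside. Lies between the pots and the sheet: the brush goes over it.
- sheet: Fixed practice sheet on a thin board, 200 x 180 mm (x, y), paper surface 6 mm above its origin, which is at the centre of its underside. A square of 110 mm is ruled on it, with its two diagonals and two midlines.
- crossing (a point): The point on the paper where the diagonals and midlines of the ruled square cross, 15 mm from the board's centre towards its -x. The target of the tip.
- paperweight: Dark wooden bar, 24 x 150 x 16 mm with a small brass knob (23 mm in all), lying on the sheet along its +x edge, 90 mm from the crossing. Stays there.
- short_brush_a: One of the two short brushes in the stand, 125 mm long, with a tuft and ferrule like the tall one's, origin at its tip. Stays there.
- short_brush_b: The other short brush (125 mm long) in the stand, origin at its tip. Stays there.
- brush_cup: Empty dark wooden brush cup, 80 mm diameter at the rim, 105 mm tall, beyond the boxes' far end, origin at the centre of its underside. Stays there.
- seal: Upright stone seal, 30 x 30 x 70 mm, on the robot's side of the sheet, origin at the centre of its underside. Stays there.
- ink_stick: Black ink stick, 90 x 24 x 12 mm, lying beyond the stand, origin at the centre of its underside. Stays there.
Mind the look-alikes: they are no part of the job. Leave any green or yellow look-alike of the brush alone.

How it is judged:
By the outcome, as a careful person would: the job done as asked, in the order asked, and still so for the second after the job is handed in, while the arm keeps its last pose, push and grip.
It also fails if it takes over 50 s, if anything falls off the work surface, if the arm or the gripper's body presses on something with over 40 N, if the wrist force passes 120 N, or if a joint passes its speed limit or range.

## Working session

There is one attempt and no reset: what is moved stays moved. The work goes in short steps, Python scripts to look and compute and a tool call to move; the robot and the scene stay as the last step left them, time stands still between calls to the robot, and variables do not carry over. Pictures are saved under pics/ and viewed, at most 13 in all, crops included, and the job is handed in when it is done.

Besides the shell and the picture viewer there is one more tool, called after "Request:" in YAML: its name, and indented under it one key for each argument. jog_arm: Moves the arm, as the interface text tells. Scaled input: -1 to 1 covers 20 mm each way for a shift and 4 degrees each way for a turn. Its arguments: {"type":"object","properties":{"moves":{"type":"array"},"grip_force":{"type":"number"}},"required":["moves"]}

```bash
mkdir -p pics; cat > h.py <<'E'
from station import *
import numpy as np, cv2
from scipy.spatial.transform import Rotation as R
def snap(n,f):
    c=read_camera(n); cv2.imwrite('pics/'+f,c['color']); 
    np.save('pics/'+f+'.npy',{k:c[k] for k in c if k!='color'},allow_pickle=True); return c
def load(f): return np.load('pics/'+f+'.npy',allow_pickle=True).item()
def ray(c,u,v):
    x,y=(u-c['cx'])/c['fx'],(v-c['cy'])/c['fy']; X,Y=x,y
    for _ in range(20):
        s=1+c['k1']*(X*X+Y*Y); X,Y=x/s,y/s
    Rm=R.from_rotvec(np.ravel(c['rvec'])).as_matrix()
    return -Rm.T@np.ravel(c['tvec']), Rm.T@np.array([X,Y,1])
def at(c,u,v,z):
    o,d=ray(c,u,v); return o+d*(z-o[2])/d[2]
def proj(c,p):
    p=R.from_rotvec(np.ravel(c['rvec'])).apply(p)+np.ravel(c['tvec']); X,Y=p[0]/p[2],p[1]/p[2]
    s=1+c['k1']*(X*X+Y*Y); return np.array([c['fx']*X*s+c['cx'],c['fy']*Y*s+c['cy']])
E
python3 - <<'E'
from h import *
a=snap('scene','s0.png');b=snap('top','t0.png')
for c in(a,b): print(ray(c,280,210))
o=get_obs();print(o['eef_pos'],o['tool_rot'],o['contact_force'],o['t'])
E
```

```text
(array([ 1.07082576, -0.00589707,  0.90738501]), array([-0.59446462,  0.02454009, -0.80376076]))
(array([0.45899216, 0.04762973, 1.2650792 ]), array([ 0.05271348, -0.02266976, -0.99835445]))
[ 0.25561616 -0.62414147  0.23037541] [-8.26269938e-04  9.81169442e-01  1.93147067e-01 -2.32536915e-04] [0.59768796 0.28376649 0.43562492] 0.1
```

View pics/t0.png

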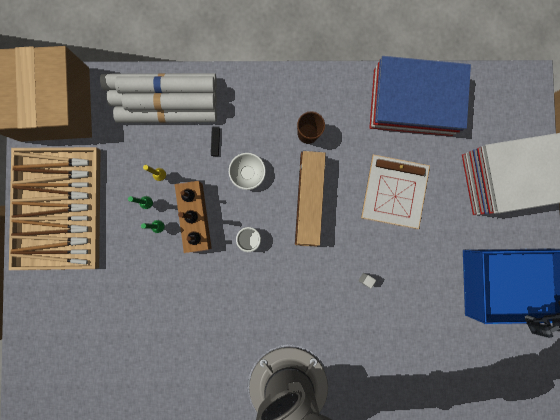

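View pics/s0.png

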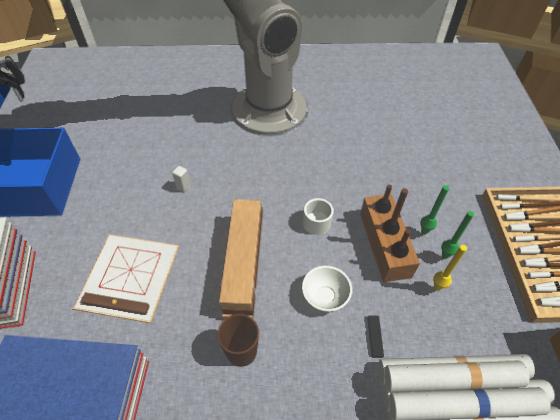

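The overhead view shows the stand at about (192,216), the ink pot at (248,240), the bowl at (247,172), the boxes at (311,198), and the sheet crossing near (396,197). In the scene view the middle brush, with its end near (404,190), looks tallest. I'll enlarge crops to check.

```bash
python3 - <<'E'
from h import *
s=cv2.imread('pics/s0.png');t=cv2.imread('pics/t0.png')
f=lambda i,x,y,w,h,k:cv2.resize(i[y:y+h,x:x+w],None,fx=k,fy=k,interpolation=cv2.INTER_CUBIC)
A=f(s,300,175,130,110,6)
cv2.imwrite('pics/c1.png',A)   # (300,175) x6
B=np.hstack([f(t,170,170,100,90,5),f(t,365,160,60,90,5)])
cv2.imwrite('pics/c2.png',B)
E
```

```text
(no output)
```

View pics/c1.png

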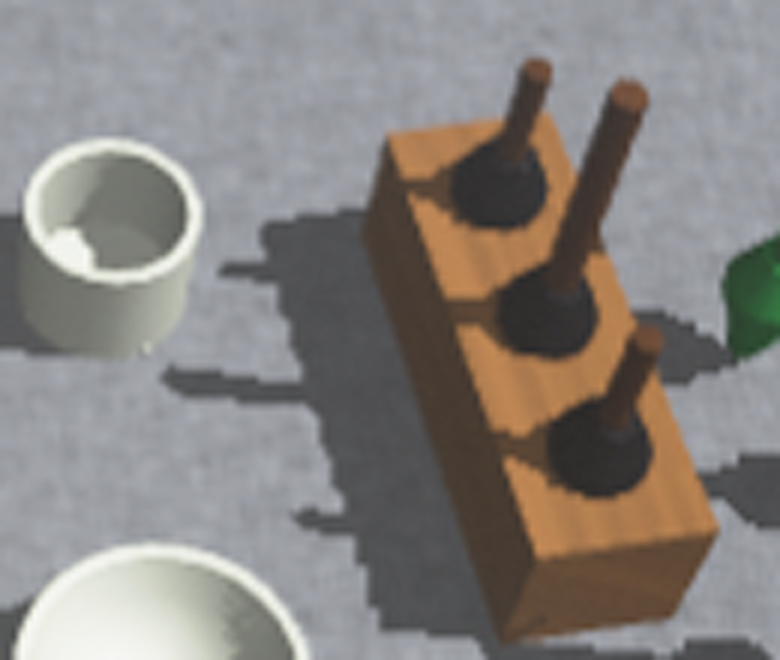

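View pics/c2.png

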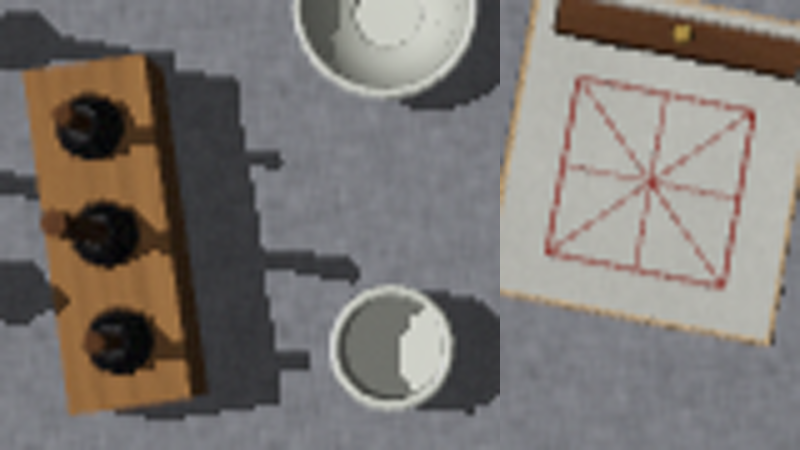

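The crops confirm it: the tall brush is in the middle hole, with its top end at c1 (629,95) and c2 (54,223). The pot rim centre is at c1 (112,210) and c2 (391,347), and the crossing at c2 (651,182). Next I'll turn these into positions and compare the two views.

```bash
python3 - <<'E'
from h import *
s=load('s0.png');t=load('t0.png')
S=lambda x,y:((x+.5)/6-.5+300,(y+.5)/6-.5+175)
T=lambda x,y:((x+.5)/5-.5+170,(y+.5)/5-.5+170)
T2=lambda x,y:((x-500+.5)/5-.5+365,(y+.5)/5-.5+160)
p=lambda n,v:print(n,v.round(4))
p('top s',at(s,*S(629,95),.21));p('top t',at(t,*T(54,223),.21))
p('rim s',at(s,*S(112,210),.058));p('rim t',at(t,*T(391,347),.058))
p('cross t',at(t,*T2(651,182),.006));p('cross s',at(s,131,269,.006))
for n,q in dict(a=(538,70),b=(650,340)).items(): p('short s '+n,at(s,*S(*q),.15))
for n,q in dict(a=(100,343),b=(75,120)).items(): p('short t '+n,at(t,*T(*q),.15))
p('stand corners',np.array([at(t,*T(*q),.07) for q in((24,71),(148,56),(192,398),(72,414))]))
p('square',np.array([at(t,*T2(*q),.006) for q in((577,78),(753,112),(724,286),(548,253))]))
p('boxes',np.array([at(t,*q,.084) for q in((301,150),(326,152),(321,245),(296,244))]))
p('ferrule mid s', at(s,*S(568,290),.099))
E
```

```text
top s [0.5108 0.2743 0.21  ]
top t [0.5073 0.2764 0.21  ]
rim s [0.4436 0.113  0.058 ]
rim t [0.4397 0.1149 0.058 ]
cross t [ 0.5638 -0.3336  0.006 ]
cross s [ 0.5675 -0.332   0.006 ]
short s a [0.4497 0.2664 0.15  ]
short s b [0.5725 0.2838 0.15  ]
short t a [0.4455 0.2651 0.15  ]
short t b [0.5654 0.2781 0.15  ]
stand corners [[0.6017 0.3238 0.07  ]
 [0.6096 0.2526 0.07  ]
 [0.4124 0.2283 0.07  ]
 [0.4043 0.2968 0.07  ]]
square [[ 0.6285 -0.2897  0.006 ]
 [ 0.6062 -0.398   0.006 ]
 [ 0.4995 -0.3767  0.006 ]
 [ 0.5211 -0.269   0.006 ]]
boxes [[ 0.6935 -0.0421  0.084 ]
 [ 0.687  -0.1142  0.084 ]
 [ 0.42   -0.0946  0.084 ]
 [ 0.4239 -0.0233  0.084 ]]
ferrule mid s [0.5155 0.2768 0.099 ]
```

The two cameras differ by about 4 mm in x, so I average them. Brush is at (0.509,0.2755), pot at (0.4415,0.114), crossing at (0.5655,−0.333), and the stand axis is at about 7.4°. Sizes agree: the square measures 110 mm, the stand 199 mm, and the holes 62 mm apart.

First move: raise the tool, turn it to the stand axis and head out along x.

Request:
jog_arm:
  moves: [1,0,-0.2,0,0,0.466,1,1,0,-0.2,0,0,0.466,1,1,0,-0.2,0,0,0.466,1,1,0,-0.2,0,0,0.466,1,1,0,-0.2,0,0,0.466,1,1,0,-0.2,0,0,0.466,1,1,0,-0.2,0,0,0.466,1,1,0,-0.2,0,0,0.466,1]

```text
t: 0.77
eef_pos: [0.4102, -0.5806, 0.2629]
tool_rot: [-0.0, 0.998, 0.063, -0.0]
contact_force: [0.1, 0.3, 0.1]
gripper_width: 1.003
grasp_force: 0.0
```

```bash
cat >> h.py <<'E'
def rel(goal):
    o=get_obs(); w,x,y,z=o['tool_rot']; r=R.from_quat([x,y,z,w]); m=r.as_matrix()
    print('pos',np.round(o['eef_pos'],4),'units',(r.inv().apply(np.array(goal)-o['eef_pos'])/.02).round(2),'xdir deg',np.degrees(np.arctan2(m[1,0],m[0,0])).round(2),'tilt',(m[:2,2]*1000).round(1),'F',np.round(o['contact_force'],1),'w',round(o['gripper_width'],3),'g',round(o['grasp_force'],1),'t',round(o['t'],2),'q',np.round(o['q'],2))
E
python3 -c "
from h import *
rel([.509,.2755,.26])"
```

```text
pos [ 0.4102 -0.5806  0.2629] units [ 10.32 -41.84   0.18] xdir deg 7.28 tilt [-0.7  0.9] F [0.1 0.3 0.1] w 1.003 g 0.0 t 0.77 q [ 0.83  0.52  0.05  1.42 -0.03  1.21 -0.56]
```

Request:
jog_arm:
  moves: [0.6,-1,0,0,0,0,1,0.6,-1,0,0,0,0,1,0.6,-1,0,0,0,0,1,0.6,-1,0,0,0,0,1,0.6,-1,0,0,0,0,1,0.6,-1,0,0,0,0,1,0.6,-1,0,0,0,0,1,0.6,-1,0,0,0,0,1]

```text
t: 1.43
eef_pos: [0.4842, -0.409, 0.2628]
tool_rot: [-0.0, 0.998, 0.064, -0.0]
contact_force: [0.1, -0.3, 0.7]
gripper_width: 0.999
grasp_force: 0.0
```

Request:
jog_arm:
  moves: [0.6,-1,0,0,0,0,1,0.6,-1,0,0,0,0,1,0.6,-1,0,0,0,0,1,0.6,-1,0,0,0,0,1,0.6,-1,0,0,0,0,1,0.6,-1,0,0,0,0,1,0.6,-1,0,0,0,0,1,0.6,-1,0,0,0,0,1]

```text
t: 2.1
eef_pos: [0.5589, -0.2381, 0.2629]
tool_rot: [-0.0, 0.998, 0.064, -0.0]
contact_force: [0.4, -0.1, 0.3]
gripper_width: 1.001
grasp_force: 0.0
```

Request:
jog_arm:
  moves: [0,-1,0,0,0,0,1,0,-1,0,0,0,0,1,0,-1,0,0,0,0,1,0,-1,0,0,0,0,1,0,-1,0,0,0,0,1,0,-1,0,0,0,0,1,0,-1,0,0,0,0,1,0,-1,0,0,0,0,1]

```text
t: 2.77
eef_pos: [0.5378, -0.0797, 0.2629]
tool_rot: [-0.0, 0.998, 0.064, -0.0]
contact_force: [-0.1, 0.0, -0.0]
gripper_width: 1.001
grasp_force: 0.0
```

Request:
jog_arm:
  moves: [0,-1,0,0,0,0,1,0,-1,0,0,0,0,1,0,-1,0,0,0,0,1,0,-1,0,0,0,0,1,0,-1,0,0,0,0,1,0,-1,0,0,0,0,1,0,-1,0,0,0,0,1,0,-1,0,0,0,0,1]

```text
t: 3.43
eef_pos: [0.5173, 0.0788, 0.263]
tool_rot: [0.0, 0.998, 0.064, -0.0]
contact_force: [0.2, 0.2, 0.4]
gripper_width: 0.998
grasp_force: 0.0
```

Request:
jog_arm:
  moves: [0,-1,0,0,0,0,1,0,-1,0,0,0,0,1,0,-1,0,0,0,0,1,0,-1,0,0,0,0,1,0,-1,0,0,0,0,1,0,-1,0,0,0,0,1,0,-0.5,0,0,0,0,1,0,0,0,0,0,0,1]

```text
t: 4.1
eef_pos: [0.5003, 0.2095, 0.2631]
tool_rot: [-0.0, 0.998, 0.066, -0.0]
contact_force: [-0.5, -0.1, 0.0]
gripper_width: 0.999
grasp_force: 0.0
```

```bash
python3 -c "
from h import *
rel([.509,.2755,.26])
c=snap('wrist','w0.png')
for z in (.21,.1): print(proj(c,[.509,.2755,z]))"
```

```text
pos [0.5003 0.2095 0.2631] units [ 0.87 -3.21  0.16] xdir deg 7.6 tilt [-0.7  0.9] F [-0.5 -0.1  0. ] w 0.999 g 0.0 t 4.1 q [-0.23  0.25 -0.34  1.82  0.09  1.09 -2.03]
[166.92679319 208.1661591 ]
[205.06562509 169.52214637]
```

View pics/w0.png

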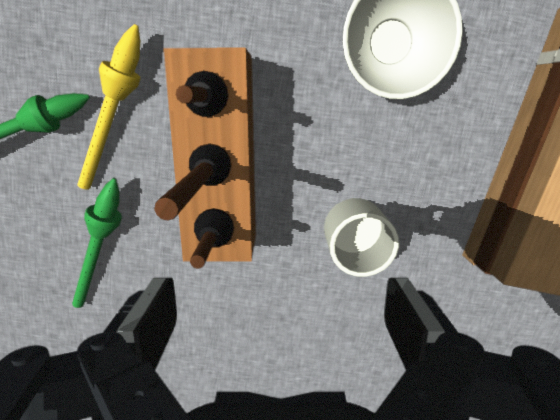

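The wrist view shows the tall brush's top at (169,208), predicted at (167,208), so the estimate holds. The pot rim centre is at about (364,245).

I'll move above the brush at about (0.509,0.2745), then descend.

```bash
python3 -c "
from h import *
c=load('w0.png')
print(at(c,169,208,.21),at(c,364,245,.058),proj(c,[.4415,.114,.058]))
for u,v in((330,245),(398,243),(364,215),(364,275)): print(at(c,u,v,.058))"
```

```text
[0.50925602 0.27432953 0.21      ] [0.4417495  0.11379173 0.058     ] [363.7552907  245.19512034]
[0.43709705 0.14888635 0.058     ]
[0.4486037  0.07909146 0.058     ]
[0.47405722 0.12046878 0.058     ]
[0.40757637 0.10669383 0.058     ]
```

Request:
jog_arm:
  moves: [0.29,-0.8,0,0,0,0,1,0.29,-0.8,0,0,0,0,1,0.29,-0.8,0,0,0,0,1,0,-0.7,0,0,0,0,1,0,0,0,0,0,0,1,0,0,0,0,0,0,1,0,0,0,0,0,0,1,0,0,0,0,0,0,1]

```text
t: 4.82
eef_pos: [0.511, 0.2686, 0.2632]
tool_rot: [0.001, 0.998, 0.063, 0.0]
contact_force: [0.2, -0.7, 0.1]
gripper_width: 0.999
grasp_force: 0.0
```

```bash
python3 -c "
from h import *
rel([.509,.2755,.153])
for n in('scene','top'): snap(n,n+'1.png')
c=snap('wrist','w1.png')
print(proj(c,[.509,.2755,.21]))
cv2.imwrite('pics/w1b.png',c['color'])"
```

```text
pos [0.511  0.2686 0.2632] units [-0.06 -0.36  5.51] xdir deg 7.23 tilt [ 0.1 -1.1] F [ 0.2 -0.7  0.1] w 0.999 g 0.0 t 4.82 q [-0.31  0.31 -0.35  1.74  0.12  1.11 -2.14]
[268.89045614 238.25133257]
```

View pics/w1.png

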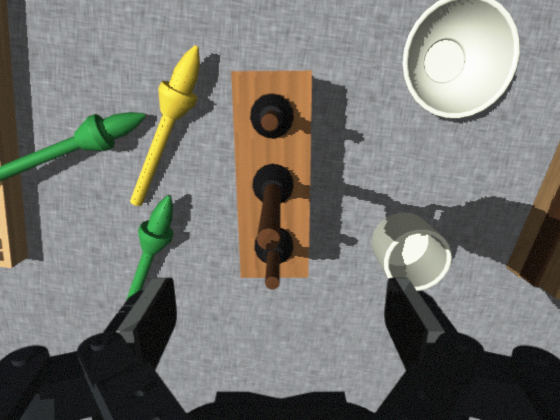

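The brush top shows at (268,238), exactly as predicted. Now I descend to grasp height with a small y correction.

Request:
jog_arm:
  moves: [-0.04,-0.34,0.4,0,0,0,1,0,0,0.9,0,0,0,1,0,0,0.9,0,0,0,1,0,0,0.9,0,0,0,1,0,0,0.9,0,0,0,1,0,0,0.9,0,0,0,1,0,0,0.6,0,0,0,1,0,0,0,0,0,0,1]

```text
t: 5.63
eef_pos: [0.507, 0.2765, 0.1503]
tool_rot: [0.001, 0.998, 0.064, -0.002]
contact_force: [0.0, -0.7, -0.3]
gripper_width: 1.001
grasp_force: 0.0
```

Request:
jog_arm:
  moves: [0,0,0,0,0,0,0.5,0,0,0,0,0,0,0.35,0,0,0,0,0,0,0.25,0,0,0,0,0,0,0.2,0,0,0,0,0,0,0.1,0,0,0,0,0,0,0,0,0,0,0,0,0,0,0,0,0,0,0,0,0]
  grip_force: 50

```text
t: 6.3
eef_pos: [0.5092, 0.2775, 0.1538]
tool_rot: [-0.0, 0.998, 0.064, 0.0]
contact_force: [1.1, -0.2, 3.6]
gripper_width: 0.15
grasp_force: 48.7
```

Request:
jog_arm:
  moves: [0,0,0,0,0,0,0,0,0,0,0,0,0,0,0,0,0,0,0,0,0,0,0,0,0,0,0,0,0,0,0,0,0,0,0,0,0,0,0,0,0,0,0,0,0,0,0,0,0,0,0,0,0,0,0,0]

```text
t: 6.97
eef_pos: [0.5092, 0.2775, 0.1538]
tool_rot: [-0.0, 0.998, 0.064, 0.0]
contact_force: [-0.8, -0.6, 5.6]
gripper_width: 0.149
grasp_force: 48.9
```

```bash
python3 -c "
from h import *
rel([.509,.2755,.153])"
```

```text
pos [0.5092 0.2775 0.1538] units [-0.02  0.1   0.04] xdir deg 7.36 tilt [0.8 0.4] F [-0.8 -0.6  5.6] w 0.149 g 48.9 t 6.97 q [-0.34  0.43 -0.34  1.84  0.18  0.9  -2.21]
```

Gripped at 48.9 N and 0.149 opening, about the handle's thickness. Lifting straight up 100 mm.

Request:
jog_arm:
  moves: [0,0,-0.3,0,0,0,0,0,0,-0.5,0,0,0,0,0,0,-0.7,0,0,0,0,0,0,-0.8,0,0,0,0,0,0,-0.8,0,0,0,0,0,0,-0.8,0,0,0,0,0,0,-0.7,0,0,0,0,0,0,-0.4,0,0,0,0]

```text
t: 7.63
eef_pos: [0.5093, 0.2777, 0.2556]
tool_rot: [-0.001, 0.998, 0.064, 0.001]
contact_force: [-0.0, 0.9, -1.1]
gripper_width: 0.15
grasp_force: 48.6
```

```bash
python3 -c "
from h import *
rel([.4417,.1139,.254])
for n in('scene','top'):
  c=snap(n,n+'2.png')
  for z in (.125,.31): print(n,z,proj(c,[.509,.2765,z]))
c=cv2.imread('pics/scene2.png')[90:270,330:480];t=cv2.imread('pics/top2.png')[150:285,140:260]
cv2.imwrite('pics/c3.png',np.hstack([cv2.resize(c,None,fx=3,fy=3),cv2.resize(cv2.imread('pics/top2.png')[150:285,160:240],None,fx=4,fy=4)]))"
```

```text
pos [0.5093 0.2777 0.2556] units [-4.4   7.69  0.06] xdir deg 7.37 tilt [2.1 1.3] F [-0.   0.9 -1.1] w 0.15 g 48.6 t 7.63 q [-0.32  0.32 -0.36  1.74  0.12  1.1  -2.16]
scene 0.125 [396.14123012 213.84973105]
scene 0.31 [417.96145678 156.24441287]
top 0.125 [187.13999615 214.92589409]
top 0.31 [170.87726401 211.60910269]
```

View pics/c3.png

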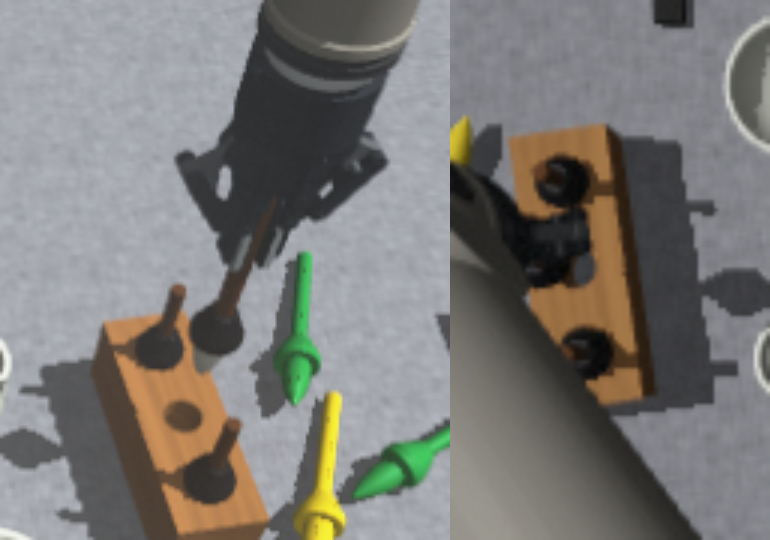

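The brush is out and upright: tip at scene pixel (398,214), predicted (396,214). The neighbouring brushes are undisturbed. Moving over the pot.

Request:
jog_arm:
  moves: [-0.4,0.8,0,0,0,0,0,-0.6,1,0,0,0,0,0,-0.6,1,0,0,0,0,0,-0.6,1,0,0,0,0,0,-0.6,1,0,0,0,0,0,-0.6,1,0,0,0,0,0,-0.6,1,0,0,0,0,0,-0.4,0.9,0,0,0,0,0]

```text
t: 8.4
eef_pos: [0.4396, 0.1117, 0.2523]
tool_rot: [0.0, 0.998, 0.064, -0.001]
contact_force: [0.2, -0.2, -1.0]
gripper_width: 0.149
grasp_force: 48.7
```

Request:
jog_arm:
  moves: [0,0,0,0,0,0,0,0,0,0,0,0,0,0,0,0,0,0,0,0,0,0,0,0,0,0,0,0,0,0,0,0,0,0,0,0,0,0,0,0,0,0,0,0,0,0,0,0,0,0,0,0,0,0,0,0]

```text
t: 9.07
eef_pos: [0.4413, 0.1136, 0.2532]
tool_rot: [-0.0, 0.998, 0.064, -0.0]
contact_force: [-0.2, -0.6, 0.3]
gripper_width: 0.149
grasp_force: 48.7
```

```bash
python3 -c "
from h import *
rel([.4417,.1139,.151])
o=get_obs()['eef_pos']
for n in('scene','wrist'):
  c=snap(n,n+'3.png')
  print(n,'tip',proj(c,[o[0],o[1],o[2]-.129]),'rim',proj(c,[.4417,.1139,.058]))
c=cv2.imread('pics/scene3.png')[120:250,255:385]
cv2.imwrite('pics/c4.png',np.hstack([cv2.resize(c,None,fx=4,fy=4),cv2.resize(cv2.imread('pics/wrist3.png')[160:420,210:350],None,fx=2,fy=2)]))"
```

```text
pos [0.4413 0.1136 0.2532] units [ 0.02 -0.01  5.11] xdir deg 7.4 tilt [-0.1  0. ] F [-0.2 -0.6  0.3] w 0.149 g 48.7 t 9.07 q [-0.11  0.11 -0.3   2.01  0.04  1.03 -1.87]
scene tip [320.69533083 191.72086252] rim [318.55233146 208.95880096]
wrist tip [279.88591325 200.21807994] rim [279.66969757 180.37850206]
```

View pics/c4.png

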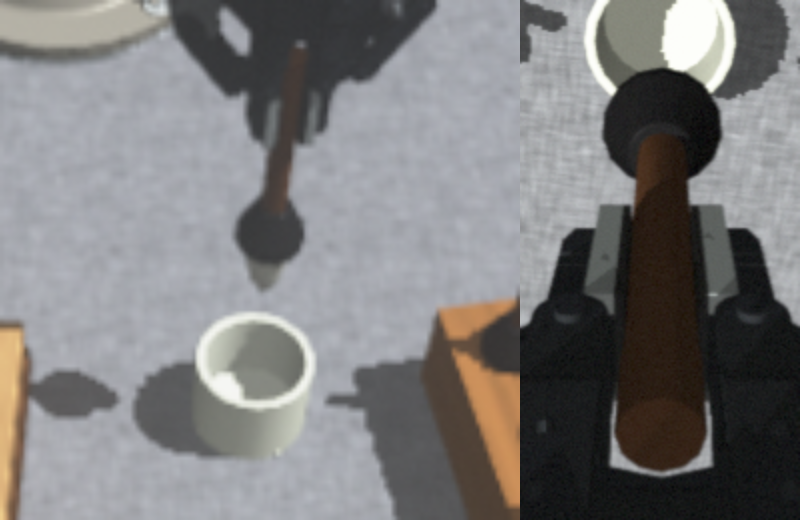

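The tip is at scene pixel (320.7,192.7) against a predicted (320.7,191.7), directly above the rim centre. Dipping 102 mm to bring the tip to z ≈ 22 mm, below the half-depth mark at 32 mm.

Request:
jog_arm:
  moves: [0,0,0.6,0,0,0,0,0,0,0.8,0,0,0,0,0,0,0.8,0,0,0,0,0,0,0.8,0,0,0,0,0,0,0.8,0,0,0,0,0,0,0.6,0,0,0,0,0,0,0.4,0,0,0,0,0,0,0.3,0,0,0,0]

```text
t: 9.83
eef_pos: [0.4411, 0.1132, 0.1505]
tool_rot: [0.0, 0.998, 0.064, -0.0]
contact_force: [0.3, -0.2, -0.2]
gripper_width: 0.146
grasp_force: 48.7
```

Request:
jog_arm:
  moves: [0,0,0,0,0,0,0,0,0,0,0,0,0,0,0,0,0,0,0,0,0,0,0,0,0,0,0,0,0,0,0,0,0,0,0,0,0,0,0,0,0,0,0,0,0,0,0,0,0,0,0,0,0,0,0,0]

```text
t: 10.5
eef_pos: [0.4414, 0.1133, 0.1514]
tool_rot: [-0.0, 0.998, 0.064, 0.0]
contact_force: [0.3, 0.1, -0.4]
gripper_width: 0.148
grasp_force: 48.7
```

```bash
python3 -c "
from h import *
rel([.4417,.1139,.151])
o=get_obs()['eef_pos']
c=snap('scene','scene4.png')
for z in (0,.045,.06,.074,.1): print(z,proj(c,[o[0],o[1],o[2]-.129+z]))
cv2.imwrite('pics/c5.png',cv2.resize(c['color'][130:250,265:385],None,fx=5,fy=5,interpolation=cv2.INTER_CUBIC))"
```

```text
pos [0.4414 0.1133 0.1514] units [ 0.02 -0.03  0.02] xdir deg 7.36 tilt [0.3 0. ] F [ 0.3  0.1 -0.4] w 0.148 g 48.7 t 10.5 q [-0.13  0.24 -0.3   2.12  0.1   0.79 -1.93]
0 [317.16735231 217.35015857]
0.045 [318.60439468 206.5218497 ]
0.06 [319.10547237 202.744581  ]
0.074 [319.58366307 199.1390781 ]
0.1 [320.49983362 192.22917395]
```

View pics/c5.png

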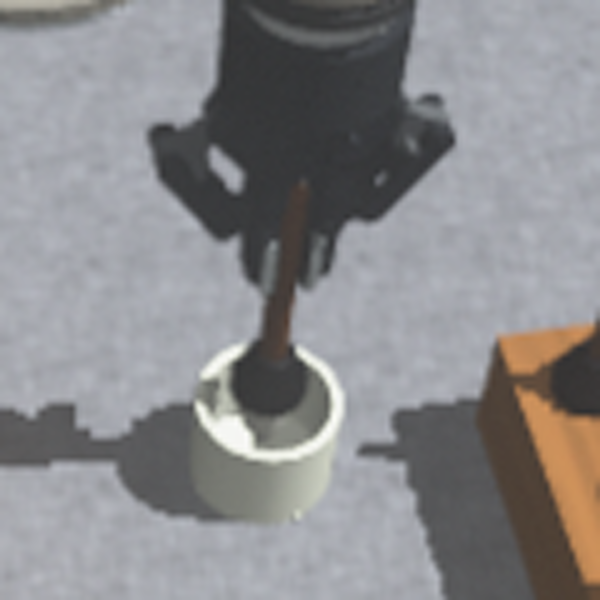

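The tuft is inside the pot with the ferrule shoulder just above the rim, at about (270,382) in the crop, and there is no contact force. Now straight up 130 mm.

Request:
jog_arm:
  moves: [0,0,-0.5,0,0,0,0,0,0,-0.8,0,0,0,0,0,0,-0.9,0,0,0,0,0,0,-0.9,0,0,0,0,0,0,-0.9,0,0,0,0,0,0,-0.9,0,0,0,0,0,0,-0.9,0,0,0,0,0,0,-0.7,0,0,0,0]

```text
t: 11.22
eef_pos: [0.4415, 0.1135, 0.2836]
tool_rot: [-0.0, 0.998, 0.064, 0.001]
contact_force: [1.2, 1.0, -1.1]
gripper_width: 0.147
grasp_force: 48.7
```

```bash
python3 -c "
from h import *
rel([.5655,-.333,.28])"
```

```text
pos [0.4415 0.1135 0.2836] units [ 3.28 22.94  0.18] xdir deg 7.37 tilt [1.8 0.6] F [ 1.2  1.  -1.1] w 0.147 g 48.7 t 11.22 q [-0.1   0.08 -0.3   1.97  0.03  1.09 -1.86]
```

Request:
jog_arm:
  moves: [0.4,0.5,0,0,0,0,0,0.4,1,0,0,0,0,0,0.4,1,0,0,0,0,0,0.4,1,0,0,0,0,0,0.4,1,0,0,0,0,0,0.4,1,0,0,0,0,0,0.4,1,0,0,0,0,0,0.4,1,0,0,0,0,0]

```text
t: 11.88
eef_pos: [0.5244, -0.0292, 0.2808]
tool_rot: [0.0, 0.998, 0.064, -0.0]
contact_force: [-0.5, 0.4, -0.6]
gripper_width: 0.151
grasp_force: 48.7
```

Request:
jog_arm:
  moves: [0,1,0,0,0,0,0,0,1,0,0,0,0,0,0,1,0,0,0,0,0,0,1,0,0,0,0,0,0,1,0,0,0,0,0,0,1,0,0,0,0,0,0,1,0,0,0,0,0,0,1,0,0,0,0,0]

```text
t: 12.55
eef_pos: [0.5442, -0.1879, 0.2807]
tool_rot: [0.0, 0.998, 0.064, -0.0]
contact_force: [0.4, 1.0, -1.2]
gripper_width: 0.148
grasp_force: 48.7
```

Request:
jog_arm:
  moves: [0,1,0,0,0,0,0,0,1,0,0,0,0,0,0,1,0,0,0,0,0,0,1,0,0,0,0,0,0,1,0,0,0,0,0,0,1,0,0,0,0,0,0,0.9,0,0,0,0,0,0,0.5,0,0,0,0,0]

```text
t: 13.22
eef_pos: [0.5624, -0.3363, 0.2804]
tool_rot: [0.001, 0.998, 0.063, -0.001]
contact_force: [-0.4, -0.3, -1.2]
gripper_width: 0.149
grasp_force: 48.7
```

```bash
python3 -c "
from h import *
rel([.5655,-.333,.165])"
```

```text
pos [ 0.5624 -0.3363  0.2804] units [ 0.18 -0.15  5.77] xdir deg 7.2 tilt [-1.5 -1.2] F [-0.4 -0.3 -1.2] w 0.149 g 48.7 t 13.22 q [ 0.44  0.41  0.    1.55  0.    1.19 -1.  ]
```

Descending to leave the tip about 30 mm above the paper, then I'll measure the tip and any lean.

Request:
jog_arm:
  moves: [0.16,0,0.6,0,0,0,0,0,0,0.9,0,0,0,0,0,0,0.9,0,0,0,0,0,0,0.9,0,0,0,0,0,0,0.9,0,0,0,0,0,0,0.8,0,0,0,0,0,0,0.5,0,0,0,0,0,0,0.3,0,0,0,0]

```text
t: 13.88
eef_pos: [0.5659, -0.3307, 0.1629]
tool_rot: [-0.001, 0.998, 0.065, -0.001]
contact_force: [0.3, -0.4, 0.1]
gripper_width: 0.15
grasp_force: 48.7
```

Request:
jog_arm:
  moves: [0,0,0,0,0,0,0,0,0,0,0,0,0,0,0,0,0,0,0,0,0,0,0,0,0,0,0,0,0,0,0,0,0,0,0,0,0,0,0,0,0,0,0,0,0,0,0,0,0,0,0,0,0,0,0,0]

```text
t: 14.55
eef_pos: [0.5667, -0.3324, 0.1655]
tool_rot: [0.0, 0.998, 0.064, 0.0]
contact_force: [-0.5, 0.3, -0.7]
gripper_width: 0.149
grasp_force: 48.7
```

```bash
python3 -c "
from h import *
rel([.5655,-.333,.155])
o=get_obs()['eef_pos']
for n in('scene','top','wrist'):
  c=snap(n,n+'5.png')
  for z in (0,.045,.074,.1,.185): print(n,z,proj(c,[o[0],o[1],o[2]-.129+z]).round(1), 'cross',proj(c,[.5655,-.333,.006]).round(1))
f=lambda n,x,y,w,h,k:cv2.resize(cv2.imread('pics/'+n)[y:y+h,x:x+w],None,fx=k,fy=k,interpolation=cv2.INTER_CUBIC)
cv2.imwrite('pics/c6.png',np.hstack([f('scene5.png',80,180,90,120,5),f('wrist5.png',200,120,140,240,2.5)]))"
```

```text
pos [ 0.5667 -0.3324  0.1655] units [-0.06  0.02  0.52] xdir deg 7.36 tilt [ 0.3 -0.1] F [-0.5  0.3 -0.7] w 0.149 g 48.7 t 14.55 q [ 0.44  0.51 -0.01  1.66  0.    0.97 -1.01]
scene 0 [127.3 262.2] cross [130.7 268.3]
scene 0.045 [121.7 252. ] cross [130.7 268.3]
scene 0.074 [117.9 245. ] cross [130.7 268.3]
scene 0.1 [114.3 238.5] cross [130.7 268.3]
scene 0.185 [101.2 214.7] cross [130.7 268.3]
top 0 [397.4 194.2] cross [394.6 195.5]
top 0.045 [402.1 192.8] cross [394.6 195.5]
top 0.074 [405.4 191.8] cross [394.6 195.5]
top 0.1 [408.5 190.9] cross [394.6 195.5]
top 0.185 [419.5 187.6] cross [394.6 195.5]
wrist 0 [280.  200.2] cross [280.6 191.8]
wrist 0.045 [280.  219.2] cross [280.6 191.8]
wrist 0.074 [280.  235.5] cross [280.6 191.8]
wrist 0.1 [280.  254.1] cross [280.6 191.8]
wrist 0.185 [280.  374.1] cross [280.6 191.8]
```

View pics/c6.png

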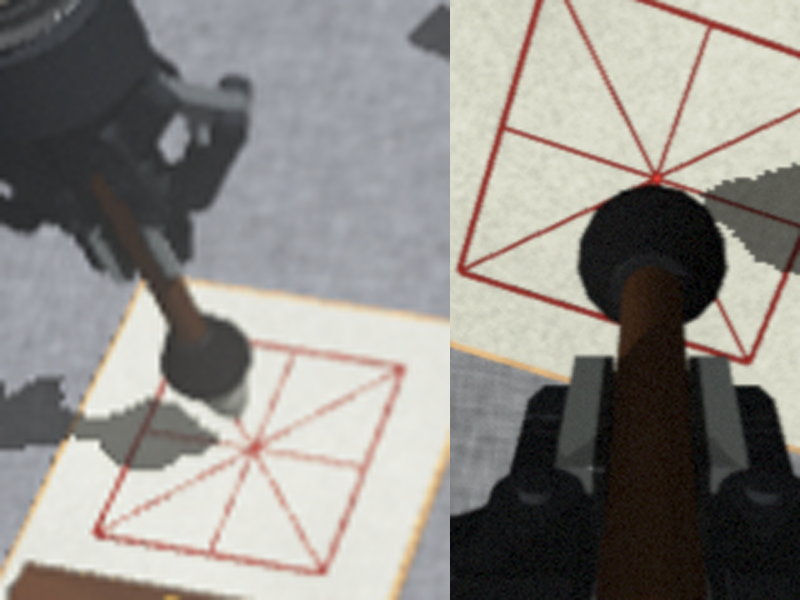

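In the scene the tip is at (126.3,262.7), predicted (127.3,262.2). The handle end is at about (100.6,215.4), predicted (101.2,214.7), so the brush is upright. The crossing at scene (130.7,269.3) and wrist (282.4,191.2) is within about 1.5 mm of my estimate. A slight nudge and a final slow 20 mm descent remain.

Request:
jog_arm:
  moves: [-0.06,0.05,0.1,0,0,0,0,0,0,0.15,0,0,0,0,0,0,0.2,0,0,0,0,0,0,0.2,0,0,0,0,0,0,0.15,0,0,0,0,0,0,0.1,0,0,0,0,0,0,0.08,0,0,0,0,0,0,0.04,0,0,0,0]

```text
t: 15.37
eef_pos: [0.5655, -0.3334, 0.1446]
tool_rot: [-0.0, 0.998, 0.064, -0.0]
contact_force: [0.6, 0.3, -0.3]
gripper_width: 0.15
grasp_force: 48.7
```

Request:
jog_arm:
  moves: [0,0,0,0,0,0,0,0,0,0,0,0,0,0,0,0,0,0,0,0,0,0,0,0,0,0,0,0,0,0,0,0,0,0,0,0,0,0,0,0,0,0,0,0,0,0,0,0,0,0,0,0,0,0,0,0]

```text
t: 16.03
eef_pos: [0.5656, -0.3335, 0.1449]
tool_rot: [0.0, 0.998, 0.064, 0.0]
contact_force: [0.3, 0.7, -0.3]
gripper_width: 0.146
grasp_force: 48.7
```

```bash
python3 -c "
from h import *
rel([.5655,-.3335,.145])
o=get_obs()['eef_pos']
w=load('wrist5.png');print('cross wrist',at(w,282.4,191.2,.006),'at 281',at(w,281,191.2,.006))
c=snap('scene','scene6.png');a=proj(c,[o[0],o[1],o[2]-.129]);print('tip',a,'cross',proj(c,[.5655,-.3335,.006]))
cv2.imwrite('pics/c7.png',cv2.resize(c['color'][235:290,95:165],None,fx=10,fy=10,interpolation=cv2.INTER_CUBIC))"
```

```text
pos [ 0.5656 -0.3335  0.1449] units [-0.  0. -0.] xdir deg 7.36 tilt [ 0. -0.] F [ 0.3  0.7 -0.3] w 0.146 g 48.7 t 16.03 q [ 0.44  0.53 -0.01  1.68  0.01  0.93 -1.01]
cross wrist [ 0.56619385 -0.33447692  0.006     ] at 281 [ 0.56603979 -0.33328293  0.006     ]
tip [129.37206082 266.20984757] cross [130.50814286 268.26559641]
```

View pics/c7.png

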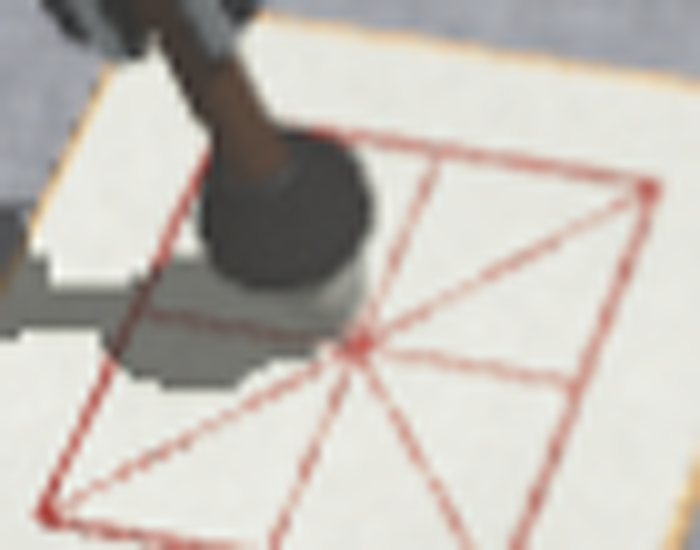

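The tip is just above and left of the crossing (358,347), matching the offset expected for a 1 cm hover. The pose is steady and nothing is in contact, so I'm handing in.

```bash
python3 -c "
from station import *
print(hand_in())"
```

```text
the job is handed in; nothing more can be done
None
```

I dipped the tallest brush in the ink pot to about 22 mm above the table (half depth is 32 mm) and carried it over the boxes. It is now held upright and still, with its tip about 1 cm above the crossing (to within about 2 mm by the cameras). I handed the job in at about 16 s of robot time, but no verdict came back.

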